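# Clear the fixture tooling off the welding table into its bins

### The arm

A 7-joint arm with a two-finger parallel gripper is mounted at the origin on the work surface. World frame = base frame: x ahead of the robot, y to its left, z up, the work surface at z = 0. Lengths are in m, angles in degrees, forces in N, time in s.
With the tool pointing down it reaches from about 0.35 to 0.9 m from the base axis. Payload 7.2 kg.
Tool frame: the origin (TCP) lies on the centre line of the jaws, within the pads' length; the fingertips stand 11 mm ahead of it and the grasp point (between the pads) lies 8 mm behind it; z points along the fingers, y is the line along which they close (so a half turn about z gives the same grasp; the last joint's range is limited). The gripper opens to 85 mm and grips with 20 to 120 N. Pads are 22 mm wide; open, the fingers measure 114 mm over their backs; the gripper's body (76 mm by 85 mm) begins 54 mm behind the grasp point. The pads swing forward as they close: fully open they stand 13 mm farther back than shut.
Start: joints at [62.899, 23.554, -0.728, 91.456, 0.321, 64.991, -4.71], TCP at [0.246, -0.574, 0.242] pointing down, gripper open.
Joint ranges: [-169.25, 169.25], [-16.82, 113.86], [-84.01, 82.57], [7.8, 145.47], [-59.2, 239.2], [7.22, 106.19], [-163.78, 163.78]. Speed limits (degrees/s): [136.94, 136.94, 172.46, 172.46, 180, 180, 180].

### API

Orientations are given as [roll, pitch, yaw] about the fixed x, y, z axes, in that order (R = Rz(yaw) Ry(pitch) Rx(roll)).
In Python, from cell import r gives the robot as it stands.
- The arm moves only by the shell command python3 -m creep 'ROWS' [FORCE]. ROWS is JSON, a list of rows, each a list of 7 numbers: the turn, a rotation vector about the tool's x, y, z as a fraction of full scale, then the shift along the tool's x, y, z as a fraction of full scale, then the opening, from 0 (shut) to 1 (fully open). A call has 1 to 12 rows; each row is the pose to reach, as a shift and turn from the pose commanded when the call began, along the tool's axes at that moment, turning the shorter way round; what a row does not reach only later rows make up. Full scale, the value 1, is 30 cm for a shift and 180 degrees for a turn. A row lasts 1/10 s, in which the tool goes at most 50 mm and 8.59 degrees, less where a joint would pass 70% of its speed; a pose out of reach is approached as far as the arm can. A call with a number of a shift or a turn outside -1 to 1 is refused whole. A call with a gripper value outside its range is refused whole. The fingers move at their own pace and stop on an object; FORCE is the grip in N (left out, the last holds). Time passes only in rows, so rows that repeat a pose let the fingers close. It gives the time, the measured TCP pose, the force, the opening and the grip force at its end, in the units of the state.
- r.get_state(): the state, without advancing time (a new reading comes with each control period).
- r.capture(name): name is "scene" or "top" or "wrist"; returns (picture, depth): 400x640x3 uint8, blue, green, red; 400x640 float32, m along the optical axis (not along the pixel's ray), 0 where there is no reading.
- r.get_calibration(name): a dict with "intrinsics" (3x3 intrinsics, pixels), "R" (3x3) and "t" (3): a world point X has camera coordinates R X + t; the wrist camera has in their place "T_tool_cam" (4x4, takes a point from camera to tool coordinates, whose origin is the TCP and whose axes are the flange's). Camera axes: x right, y down, z forward; pixel columns grow to the right and rows downward; lengths in m; the calibration is good to about 2 mm. A picture is of the moment at which its call begins: read the wrist's pose just before it. get_calibration takes no time and is no camera call.
- r.job_done(): hands the job in; it is judged then, once.
Trained networks look in the newest picture that a camera, given by its name, has taken for a name from the list of things; names that differ only in an ending like _2 or _b are one class to them, and where a whole thing is asked for, a point or a joint stands for the part that bears it (a point fixed in the world has none). Each returns a list of dicts, best first, with "score" (0 to 1); they miss things now and then, are a little off and sometimes report something else, mostly with a low value. They report only what shows in the picture. A call takes as long as a camera call.
- r.find_in(camera, label): "centre" ([x, y, z] in m, in world coordinates, good to about 4 mm: the middle of the surface that is visible of it).
- r.trace(camera, label): "mask" (400x640 bool, what is visible of it).
The state is a dict: "time": time; "joint_positions": joint angles; "qvel": joint speeds; "joint_efforts": joint torques, N m; "position": TCP position; "tcp_rot": TCP orientation; "wrist_force": force on the tool from outside, world axes, zero at the start; "ft_torque": the same for the moment, N m; "grip_width": opening from 0.0 (shut) to 1.0 (fully open); "grasp_force": force on a finger pad.
Only numpy, scipy, OpenCV 4.12 (cv2) and the standard library are available. Lean on these libraries where they do the work, as an engineer would, in place of code of your own. Each camera call takes 0.05 s, during which the arm holds its last target. There are 200 camera calls.

### The job

The corner is tacked, so clear the loose fixture tooling off the welding table: stand both clamping bolts in the red bin, both V-blocks in the yellow bin and the blue stop angle in the green bin. Set every piece down on the floor of its bin the same way up as it stands now - do not drop it in - and leave the tacked corner of square tube where it lies.

Things in the scene. Friction and masses are not known exactly. Their poses are not given: they have to be found in the camera images.
- bolt_a_mid (a point): Clamping bolt standing on its head, 78 mm tall: black knurled round collar 40 mm across, 18 mm high, at the bottom; above it a bright round steel shank 28 mm across with a red ring 24 mm below the top. This point is on its axis, half-way up (39 mm above the underside); z up along the shank. About 0.36 kg. One of two identical bolts.
- bolt_b_mid (a point): Clamping bolt standing on its head, 78 mm tall: black knurled round collar 40 mm across, 18 mm high, at the bottom; above it a bright round steel shank 28 mm across with a red ring 24 mm below the top. This point is on its axis, half-way up (39 mm above the underside); z up along the shank. About 0.36 kg. The other of two identical bolts.
- vblock_a_mid (a point): V-block, brass-coloured, 44 x 44 mm in plan and 40 mm high, with a 90 degree V groove 28 mm wide and 14 mm deep in its top, running along its x axis; the two faces that look to +y and -y are plain and full height. This point is at its centre, half-way up (20 mm above the underside); z up. About 0.5 kg. One of two identical V-blocks.
- vblock_b_mid (a point): V-block, brass-coloured, 44 x 44 mm in plan and 40 mm high, with a 90 degree V groove 28 mm wide and 14 mm deep in its top, running along its x axis; the two faces that look to +y and -y are plain and full height. This point is at its centre, half-way up (20 mm above the underside); z up. About 0.5 kg. The other of two identical V-blocks.
- angle_leg (a point): Blue-painted L-shaped stop angle standing on its foot: foot 60 mm (along x) by 40 mm (along y), 12 mm thick; at the -x end of the foot an upright leg 12 mm thick (along x), 40 mm wide (along y) and 75 mm tall, with a black slot. This point is at the centre of the upright leg, half-way up (37.5 mm above the underside); the centre of the foot lies 24 mm from it towards +x; z up. About 0.38 kg.
- bin_red: Fixed storage bin of red plastic, open on top, 190 (x) by 140 mm (y) outside, walls and floor 4 mm thick. Origin under its centre, z up; -x is the low front, roughly facing the robot (front wall 22 mm high, others 45). At the far end stands a fixed stock piece, a bolt at x = +64 mm; the floor is empty from the front to x = +30 mm.
- bin_yellow: Fixed storage bin of yellow plastic, open on top, 190 (x) by 140 mm (y) outside, walls and floor 4 mm thick. Origin under its centre, z up; -x is the low front, roughly facing the robot (front wall 22 mm high, others 45). At the far end stands a fixed stock piece, a V-block at x = +42 to +86; the floor is empty from the front to x = +30 mm.
- bin_green: Fixed storage bin of green plastic, open on top, 190 (x) by 140 mm (y) outside, walls and floor 4 mm thick. Origin under its centre, z up; -x is the low front, roughly facing the robot (front wall 22 mm high, others 45). At the far end stands a fixed stock piece, a stop angle at x = +44 to +84; the floor is empty from the front to x = +30 mm.
- corner_frame_top (a point): Tacked corner of two bright 30 mm square steel tubes lying flat on the table at the left, 30 mm high, to be left alone. This point is on the centre line of the longer tube's top face; that tube runs along x from -105 to +135 mm from here, 30 mm wide, the shorter one along y from +15 to +185 mm, centred at x = -120 mm. z up. About 0.8 kg, loose.

How it is judged:
By the outcome, as a careful person would: the job done as asked, in the order asked, and still so for the second after the job is handed in, with the robot touching nothing.
It also fails if it takes over 112 s, if anything falls off the work surface, if the arm or the gripper's body presses on something with over 40 N, if the wrist force passes 120 N, or if a joint passes its speed limit or range.

## Working session

There is one attempt and no reset: what is moved stays moved. The work goes in short steps, Python scripts to look and compute and a shell command to move; the robot and the scene stay as the last step left them, time stands still between calls to the robot, and variables do not carry over. Pictures are saved under pics/ and viewed, at most 14 in all, crops included, and the job is handed in when it is done.

```bash
mkdir -p pics; ls; python3 - <<'E'
from cell import r
import cv2,numpy as np
s=r.get_state();print({k:np.round(v,3) for k,v in s.items()})
for c in("top","scene"):
    p,d=r.capture(c);cv2.imwrite(f"pics/{c}0.png",p)
    for l in("bolt_a_mid","vblock_a_mid","angle_leg","bin_red","bin_yellow","bin_green","corner_frame_top"):
        for o in r.find_in(c,l)[:4]:print(c,l,np.round(o["centre"],3),round(o["score"],2))
E
```

```text
pics
{'time': np.float64(0.0), 'joint_positions': array([62.898, 23.602, -0.729, 91.504,  0.323, 64.991, -4.709]), 'qvel': array([-0.101,  0.03 , -0.031,  0.019,  0.01 ,  0.02 ,  0.085]), 'joint_efforts': array([ 0.0000e+00, -6.0061e+01,  6.8200e-01, -2.9941e+01,  1.4000e-02,
        1.1000e-02,  0.0000e+00]), 'position': array([ 0.246, -0.574,  0.241]), 'tcp_rot': array([-1.79905e+02,  8.00000e-03,  2.31980e+01]), 'wrist_force': array([ 0.749, -0.026, -0.257]), 'ft_torque': array([-0.013, -0.044, -0.016]), 'grasp_force': np.float64(0.0), 'grip_width': np.float64(0.995)}
top bolt_a_mid [ 0.439 -0.149  0.061] 0.77
top vblock_a_mid [0.431 0.156 0.037] 0.6
top angle_leg [0.466 0.007 0.014] 0.81
top bin_red [ 0.647  0.185 -0.002] 0.79
top bin_yellow [ 0.669 -0.02   0.005] 0.87
top bin_green [ 0.622 -0.216  0.003] 0.69
top corner_frame_top [0.406 0.456 0.029] 0.84
scene bolt_a_mid [ 0.448 -0.151  0.041] 0.66
scene vblock_a_mid [0.449 0.154 0.024] 0.84
scene angle_leg [0.465 0.013 0.024] 0.8
scene angle_leg [ 0.632 -0.218  0.007] 0.58
scene bin_red [0.653 0.183 0.004] 0.88
scene bin_yellow [ 0.671 -0.014  0.006] 0.66
scene bin_green [ 0.634 -0.219  0.01 ] 0.8
scene bin_green [0.448 0.158 0.029] 0.65
scene corner_frame_top [0.413 0.452 0.034] 0.69
```

View pics/top0.png

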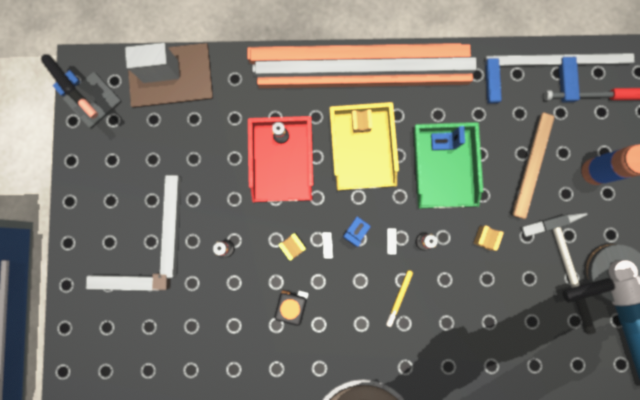

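View pics/scene0.png

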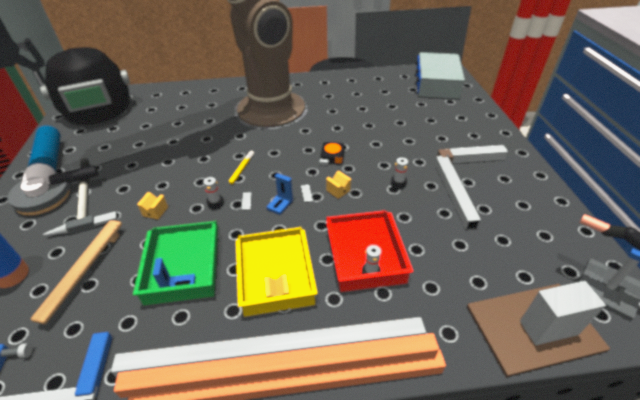

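The top view shows bolts at (222,247) and (427,241), V-blocks at (292,246) and (489,237), and the angle at (357,231). The bins are in a row above them: red (280,160), yellow (363,147), green (448,165). Two small white pieces flank the angle at (327,245) and (391,241). Next I'll measure from depth.

```bash
cat > h.py <<'E'
from cell import r
import cv2,numpy as np
from scipy.spatial.transform import Rotation as Ro
def cloud(c):
    """world points (400,640,3), picture"""
    s=r.get_state();p,d=r.capture(c);k=r.get_calibration(c);K=np.array(k["intrinsics"])
    v,u=np.mgrid[:400,:640]
    X=np.stack([(u-K[0,2])*d/K[0,0],(v-K[1,2])*d/K[1,1],d],-1)
    if c=="wrist":
        T=np.array(k["T_tool_cam"]);R=Ro.from_euler("xyz",s["tcp_rot"],degrees=True).as_matrix()
        W=(X@T[:3,:3].T+T[:3,3])@R.T+s["position"]
    else: W=(X-np.array(k["t"]))@np.array(k["R"])
    W[d<=0]=np.nan
    return W,p
def rect(P):
    (x,y),(w,h),a=cv2.minAreaRect((P[:,:2]*1000).astype(np.float32))
    return f"c=({x:.1f},{y:.1f}) size=({w:.1f},{h:.1f}) yaw={a:.1f} n={len(P)}"
def near(W,x,y,rad,z0,z1):
    m=(np.hypot(W[...,0]-x,W[...,1]-y)<rad)&(W[...,2]>z0)&(W[...,2]<z1)
    return W[m]
E
python3 - <<'E'
from h import *
W,p=cloud("top")
for n,(u,v) in dict(boltL=(222,247),boltR=(427,241),vL=(292,246),vR=(489,237),ang=(357,231),w1=(327,245),w2=(391,241)).items():
    x,y,z=np.nanmedian(W[v-3:v+4,u-3:u+4].reshape(-1,3),0)
    for z0 in (.01,.03,.06):
        P=near(W,x,y,.045,z0,.12)
        if len(P)>4:print(n,z0,"zmax",P[:,2].max().round(3),rect(P))
hsv=cv2.cvtColor(p,cv2.COLOR_BGR2HSV)
for n,l in dict(red="bin_red",yel="bin_yellow",gre="bin_green").items():
    m=r.trace("top",l)[0]["mask"];P=W[m];P=P[P[:,2]>.0]
    print(n,rect(P),"rim",rect(P[P[:,2]>.035]), P[:,2].max())
E
```

```text
boltL 0.01 zmax 0.083 c=(430.2,316.2) size=(33.8,40.1) yaw=89.1 n=276
boltL 0.03 zmax 0.083 c=(431.6,318.0) size=(30.1,27.1) yaw=88.4 n=177
boltL 0.06 zmax 0.083 c=(431.5,318.0) size=(30.1,26.8) yaw=88.6 n=145
boltR 0.01 zmax 0.082 c=(440.1,-149.0) size=(32.8,40.0) yaw=86.0 n=275
boltR 0.03 zmax 0.082 c=(441.5,-152.0) size=(26.6,30.2) yaw=80.8 n=175
boltR 0.06 zmax 0.082 c=(441.7,-152.0) size=(26.4,29.8) yaw=79.9 n=144
vL 0.01 zmax 0.046 c=(432.2,159.1) size=(44.0,44.3) yaw=35.6 n=374
vL 0.03 zmax 0.046 c=(432.3,159.3) size=(43.5,44.5) yaw=35.9 n=301
vR 0.01 zmax 0.044 c=(446.1,-299.2) size=(45.6,45.1) yaw=68.5 n=459
vR 0.03 zmax 0.044 c=(446.1,-299.5) size=(45.3,44.4) yaw=67.5 n=322
ang 0.01 zmax 0.08 c=(465.9,7.6) size=(40.1,59.8) yaw=53.7 n=380
ang 0.03 zmax 0.08 c=(446.6,21.6) size=(40.0,12.2) yaw=53.6 n=112
ang 0.06 zmax 0.08 c=(446.7,21.5) size=(39.8,12.1) yaw=53.6 n=101
w1 0.01 zmax 0.079 c=(452.7,38.2) size=(8.1,2.5) yaw=27.2 n=10
w1 0.03 zmax 0.079 c=(452.8,38.0) size=(8.1,2.1) yaw=27.2 n=7
red c=(645.0,188.8) size=(207.5,156.9) yaw=0.2 n=5121 rim c=(646.8,185.0) size=(183.1,148.6) yaw=1.1 n=961 0.08838543862722574
yel c=(672.8,-16.3) size=(208.7,158.6) yaw=5.0 n=5098 rim c=(674.5,-12.7) size=(183.3,148.5) yaw=3.1 n=1047 0.051791199254553354
gre c=(624.3,-216.7) size=(209.7,163.5) yaw=0.7 n=5311 rim c=(626.7,-209.7) size=(179.0,149.9) yaw=0.9 n=1030 0.08249697380725542
```

```bash
cat > go.py <<'E'
# usage: go.py x y z yaw [x y z yaw ...] : row values (turn z, shift x y z) from the present pose
import sys;from h import *
s=r.get_state();R=Ro.from_euler("xyz",s["tcp_rot"],degrees=True).as_matrix()
for x,y,z,a in np.array(sys.argv[1:],float).reshape(-1,4):
    t=Ro.from_matrix(R.T@Ro.from_euler("xyz",[180,0,a],degrees=True).as_matrix()).as_rotvec()/np.pi
    print("turn",t.round(4),"shift",(R.T@(np.array([x,y,z])-s["position"])/.3).round(4))
E
python3 go.py .4415 -.152 .2 0
```

```text
turn [0.     0.     0.1289] shift [ 1.1533 -1.0381  0.141 ]
```

```bash
python3 -m creep '[[0,0,0.129,0.7,-0.63,0,1],[0,0,0.129,0.7,-0.63,0,1],[0,0,0.129,0.7,-0.63,0,1],[0,0,0.129,0.7,-0.63,0,1],[0,0,0.129,0.7,-0.63,0,1],[0,0,0.129,0.7,-0.63,0,1],[0,0,0.129,0.7,-0.63,0,1],[0,0,0.129,0.7,-0.63,0,1]]' 40; python3 go.py .4415 -.152 .2 0
```

```text
time: 1.8
position: [0.365, -0.3178, 0.2426]
tcp_rot: [180.0, -0.0, 0.1]
wrist_force: [-0.5, -0.4, 0.4]
grip_width: 1.001
grasp_force: 0.0
turn [ 0.0002 -0.0001  0.0004] shift [ 0.2556 -0.5526  0.1417]
```

```bash
python3 -m creep '[[0,0,0,0.256,-0.553,0.142,1],[0,0,0,0.256,-0.553,0.142,1],[0,0,0,0.256,-0.553,0.142,1],[0,0,0,0.256,-0.553,0.142,1],[0,0,0,0.256,-0.553,0.142,1],[0,0,0,0.256,-0.553,0.142,1],[0,0,0,0.256,-0.553,0.142,1]]'; python3 - <<'E'
from h import *
W,p=cloud("wrist");cv2.imwrite("pics/w1.png",p)
P=near(W,.4415,-.152,.05,.065,.12);print(P[:,2].max(),rect(P))
P=near(W,.4415,-.152,.05,.01,.12);print(rect(P))
E
python3 go.py .4415 -.152 .046 0
```

```text
time: 2.5
position: [0.4412, -0.1543, 0.1997]
tcp_rot: [180.0, 0.0, -0.2]
wrist_force: [0.5, -0.7, 0.2]
grip_width: 1.0
grasp_force: 0.0
0.0801135914132234 c=(439.2,-152.6) size=(27.7,29.3) yaw=24.7 n=863
c=(443.5,-154.0) size=(40.7,33.6) yaw=88.4 n=1571
turn [ 0.0002 -0.     -0.0012] shift [ 0.001  -0.008   0.5128]
```

View pics/w1.png

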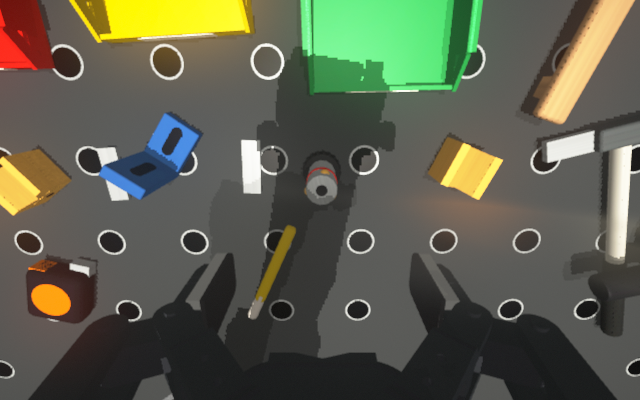

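The wrist view shows the bolt at (321,178), centred between the fingers at about 220 and 425, which agrees with the top camera. I'll descend and grip.

```bash
python3 -m creep '[[0,0,0,-0.002,-0.008,0.16,1],[0,0,0,-0.002,-0.008,0.3,1],[0,0,0,-0.002,-0.008,0.42,1],[0,0,0,-0.002,-0.008,0.5,1],[0,0,0,-0.002,-0.008,0.513,1],[0,0,0,-0.002,-0.008,0.513,1],[0,0,0,-0.002,-0.008,0.513,0],[0,0,0,-0.002,-0.008,0.513,0],[0,0,0,-0.002,-0.008,0.513,0],[0,0,0,-0.002,-0.008,0.513,0],[0,0,0,-0.002,-0.008,0.513,0],[0,0,0,-0.002,-0.008,0.513,0]]' 50; python3 -c "
from h import *;print(r.get_state()['grip_width'])"
```

```text
time: 3.75
position: [0.4417, -0.1504, 0.0466]
tcp_rot: [179.9, -0.1, -0.0]
wrist_force: [-1.2, -2.0, 7.2]
grip_width: 0.313
grasp_force: 49.7
0.3130720093048763
```

```bash
python3 go.py .4417 -.150 .15 0 .640 .05 .15 0; python3 -m creep '[[0,0,0,0,0,-0.1,0],[0,0,0,0,0,-0.2,0],[0,0,0,0,0,-0.35,0],[0,0,0,0,0,-0.36,0],[0,0,0,0.1,-0.1,-0.36,0],[0,0,0,0.2,-0.25,-0.36,0],[0,0,0,0.3,-0.4,-0.36,0],[0,0,0,0.4,-0.55,-0.36,0],[0,0,0,0.5,-0.7,-0.36,0],[0,0,0,0.6,-0.85,-0.36,0],[0,0,0,0.65,-0.95,-0.36,0],[0,0,0,0.65,-0.95,-0.36,0]]'; python3 go.py .640 .187 .15 1 .640 .187 .051 1;
```

```text
turn [ 0.0003 -0.0005 -0.0002] shift [ 0.0007 -0.001  -0.3446]
turn [ 0.0003 -0.0005 -0.0002] shift [ 0.6611 -0.6682 -0.3442]
time: 4.95
position: [0.6365, 0.1441, 0.152]
tcp_rot: [-179.7, 0.0, 0.5]
wrist_force: [-0.0, 0.5, -3.5]
grip_width: 0.314
grasp_force: 50.2
turn [-0.0017  0.0002 -0.003 ] shift [ 0.0126 -0.143   0.0075]
turn [-0.0017  0.0002 -0.003 ] shift [ 0.0129 -0.1412  0.3375]
```

```bash
python3 -m creep '[[0,0,0,0.01,-0.142,0.007,0],[0,0,0,0.01,-0.142,0.007,0],[0,0,0,0.01,-0.142,0.007,0],[0,0,0,0.01,-0.142,0.007,0]]'; python3 - <<'E'
from h import *
W,p=cloud("wrist");cv2.imwrite("pics/w2.png",p)
W2,p2=cloud("top")
hsv=cv2.cvtColor(p2,cv2.COLOR_BGR2HSV)
for n,(u,v,h) in dict(yel=(363,147,28),gre=(448,165,65)).items():
    P=W2[v-50:v+50,u-42:u+42].reshape(-1,3);P=P[(P[:,2]>.046)&(P[:,2]<.053)];print(n,rect(P))
E
python3 go.py .640 .187 .055 1 .640 .187 .051 1
```

```text
time: 5.35
position: [0.6386, 0.1765, 0.1505]
tcp_rot: [179.9, 0.1, -0.1]
wrist_force: [0.2, -1.1, -3.2]
grip_width: 0.318
grasp_force: 50.5
yel c=(679.8,-12.1) size=(168.9,147.5) yaw=3.2 n=220
gre c=(633.4,-209.1) size=(164.9,147.5) yaw=1.5 n=191
turn [ 0.0003  0.0002 -0.0062] shift [ 0.0032 -0.0368  0.3205]
turn [ 0.0003  0.0002 -0.0062] shift [ 0.0032 -0.0368  0.3338]
```

View pics/w2.png

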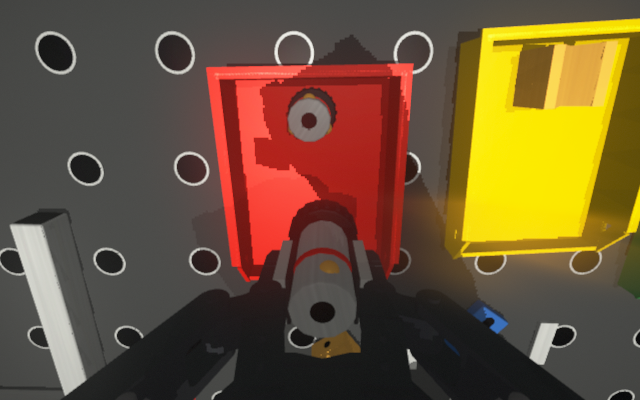

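The bolt is held upright, and the red bin and its stock bolt (310,118) are straight ahead with a clear floor. I'll lower it.

```bash
python3 -m creep '[[0,0,0,0.003,-0.037,0,0],[0,0,0,0.003,-0.037,0.1,0],[0,0,0,0.003,-0.037,0.2,0],[0,0,0,0.003,-0.037,0.27,0],[0,0,0,0.003,-0.037,0.3,0],[0,0,0,0.003,-0.037,0.315,0],[0,0,0,0.003,-0.037,0.32,0],[0,0,0,0.003,-0.037,0.325,0],[0,0,0,0.003,-0.037,0.328,0],[0,0,0,0.003,-0.037,0.328,0],[0,0,0,0.003,-0.037,0.328,0]]'
```

```text
time: 6.55
position: [0.6403, 0.1889, 0.0538]
tcp_rot: [-180.0, -0.0, -0.0]
wrist_force: [0.3, 0.4, -4.0]
grip_width: 0.315
grasp_force: 50.6
```

```bash
python3 -m creep '[[0,0,0,0,0,0.004,0],[0,0,0,0,0,0.006,0],[0,0,0,0,0,0.008,0],[0,0,0,0,0,0.008,0],[0,0,0,0,0,0.008,0]]'
```

```text
time: 7.05
position: [0.64, 0.1888, 0.0508]
tcp_rot: [180.0, 0.0, -0.0]
wrist_force: [0.3, -0.2, -3.2]
grip_width: 0.314
grasp_force: 50.9
```

```bash
python3 -m creep '[[0,0,0,0,0,0.003,0],[0,0,0,0,0,0.003,0],[0,0,0,0,0,0.003,0]]';python3 -m creep '[[0,0,0,0,0,0.003,0],[0,0,0,0,0,0.003,0],[0,0,0,0,0,0.003,0]]'
```

```text
time: 7.35
position: [0.6402, 0.1888, 0.0507]
tcp_rot: [180.0, -0.0, -0.0]
wrist_force: [-2.7, -1.3, 5.9]
grip_width: 0.317
grasp_force: 51.5
time: 7.65
position: [0.6403, 0.1888, 0.0507]
tcp_rot: [180.0, -0.0, -0.0]
wrist_force: [-4.9, -2.4, 11.5]
grip_width: 0.316
grasp_force: 52.2
```

```bash
python3 -m creep '[[0,0,0,0,0,0.002,0.4],[0,0,0,0,0,0,0.55],[0,0,0,0,0,0,0.65],[0,0,0,0,0,0,0.65],[0,0,0,0,0,-0.05,0.65],[0,0,0,0,0,-0.15,0.65],[0,0,0,0,0,-0.3,0.65],[0,0,0,0,0,-0.45,0.65],[0,0,0,0,0,-0.48,1],[0,0,0,0,0,-0.48,1],[0,0,0,0,0,-0.48,1]]'; python3 go.py .430 .318 .2 0
```

```text
time: 8.75
position: [0.6396, 0.1885, 0.1926]
tcp_rot: [180.0, 0.0, -0.0]
wrist_force: [0.4, 0.8, -0.6]
grip_width: 0.997
grasp_force: 0.0
turn [ 0.0002  0.0002 -0.0001] shift [-0.6988 -0.4313 -0.0244]
```

```bash
python3 -m creep '[[0,0,0,-0.15,-0.1,-0.02,1],[0,0,0,-0.3,-0.2,-0.02,1],[0,0,0,-0.45,-0.3,-0.02,1],[0,0,0,-0.6,-0.4,-0.02,1],[0,0,0,-0.699,-0.431,-0.02,1],[0,0,0,-0.699,-0.431,-0.02,1],[0,0,0,-0.699,-0.431,-0.02,1],[0,0,0,-0.699,-0.431,-0.02,1]]'; python3 - <<'E'
from h import *
W,p=cloud("wrist")
P=near(W,.4315,.318,.05,.065,.12);print(P[:,2].max(),rect(P))
W,p=cloud("top");cv2.imwrite("pics/t2.png",p[100:300,200:520])
P=near(W,.640,.188,.04,.065,.12);print("placed",P[:,2].max(),rect(P))
E
python3 go.py .430 .318 .0465 0
```

```text
time: 9.55
position: [0.4311, 0.3171, 0.1981]
tcp_rot: [179.9, 0.1, -0.1]
wrist_force: [0.1, 0.6, -0.3]
grip_width: 0.995
grasp_force: 0.0
0.08002346796223922 c=(431.0,319.1) size=(28.6,27.3) yaw=49.0 n=878
placed 0.08798891333649386 c=(638.2,188.9) size=(26.9,26.2) yaw=83.3 n=133
turn [ 0.0003  0.0003 -0.0009] shift [-0.0046 -0.0037  0.506 ]
```

```bash
python3 -m creep '[[0,0,0,0,-0.005,0.16,1],[0,0,0,0,-0.005,0.3,1],[0,0,0,0,-0.005,0.42,1],[0,0,0,0,-0.005,0.49,1],[0,0,0,0,-0.005,0.506,1],[0,0,0,0,-0.005,0.506,1],[0,0,0,0,-0.005,0.506,0],[0,0,0,0,-0.005,0.506,0],[0,0,0,0,-0.005,0.506,0],[0,0,0,0,-0.005,0.506,0],[0,0,0,0,-0.005,0.506,0],[0,0,0,0,-0.005,0.506,0]]'; python3 go.py .585 .187 .16 0
```

```text
time: 10.85
position: [0.4309, 0.3198, 0.0481]
tcp_rot: [-180.0, -0.1, -0.0]
wrist_force: [-0.6, -1.6, 7.6]
grip_width: 0.314
grasp_force: 48.6
turn [-0.0001 -0.0003 -0.0002] shift [ 0.5145  0.4421 -0.3726]
```

```bash
python3 -m creep '[[0,0,0,0,0,-0.1,0],[0,0,0,0,0,-0.2,0],[0,0,0,0,0,-0.33,0],[0,0,0,0,0,-0.37,0],[0,0,0,0.1,0.1,-0.37,0],[0,0,0,0.2,0.2,-0.37,0],[0,0,0,0.3,0.3,-0.37,0],[0,0,0,0.4,0.4,-0.37,0],[0,0,0,0.5,0.44,-0.37,0],[0,0,0,0.515,0.442,-0.37,0],[0,0,0,0.515,0.442,-0.37,0],[0,0,0,0.515,0.442,-0.37,0]]'; python3 go.py .586 .187 .055 0
```

```text
time: 12.05
position: [0.5833, 0.1879, 0.1571]
tcp_rot: [180.0, 0.1, 0.1]
wrist_force: [0.2, 0.5, -4.2]
grip_width: 0.313
grasp_force: 50.3
turn [0.     0.0008 0.0003] shift [0.0098 0.003  0.3404]
```

View pics/t2.png

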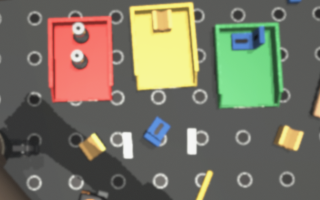

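The crop shows the first bolt standing in the red bin at (78,58), in line with the stock bolt at (80,30). Lowering the second.

```bash
python3 -m creep '[[0,0,0,0.01,0,0,0],[0,0,0,0.01,0,0.1,0],[0,0,0,0.01,0,0.2,0],[0,0,0,0.01,0,0.28,0],[0,0,0,0.01,0,0.32,0],[0,0,0,0.01,0,0.335,0],[0,0,0,0.01,0,0.342,0],[0,0,0,0.01,0,0.345,0],[0,0,0,0.01,0,0.347,0],[0,0,0,0.01,0,0.347,0],[0,0,0,0.01,0,0.347,0]]';python3 -m creep '[[0,0,0,0,0,0.003,0],[0,0,0,0,0,0.003,0],[0,0,0,0,0,0.003,0]]'
```

```text
time: 13.15
position: [0.5882, 0.1871, 0.0548]
tcp_rot: [-180.0, -0.1, -0.0]
wrist_force: [0.3, 0.2, -4.5]
grip_width: 0.317
grasp_force: 50.5
time: 13.45
position: [0.5879, 0.187, 0.0533]
tcp_rot: [180.0, 0.0, -0.0]
wrist_force: [-0.1, 0.4, -4.2]
grip_width: 0.315
grasp_force: 50.5
```

```bash
python3 -m creep '[[0,0,0,0,0,0.003,0],[0,0,0,0,0,0.003,0],[0,0,0,0,0,0.003,0]]';python3 -m creep '[[0,0,0,0,0,0.003,0],[0,0,0,0,0,0.003,0],[0,0,0,0,0,0.003,0]]'
```

```text
time: 13.75
position: [0.5878, 0.187, 0.0523]
tcp_rot: [180.0, 0.0, -0.0]
wrist_force: [-0.1, 0.1, -3.9]
grip_width: 0.314
grasp_force: 50.5
time: 14.05
position: [0.588, 0.187, 0.0522]
tcp_rot: [180.0, -0.0, -0.0]
wrist_force: [-2.6, -1.7, 5.5]
grip_width: 0.312
grasp_force: 51.3
```

```bash
python3 -m creep '[[0,0,0,0,0,0.002,0],[0,0,0,0,0,0.002,0],[0,0,0,0,0,0.002,0]]'
```

```text
time: 14.35
position: [0.5881, 0.187, 0.0521]
tcp_rot: [180.0, -0.0, -0.0]
wrist_force: [-4.4, -2.5, 10.6]
grip_width: 0.315
grasp_force: 52.0
```

```bash
python3 -m creep '[[0,0,0,0,0,0.002,0.4],[0,0,0,0,0,0,0.55],[0,0,0,0,0,0,0.65],[0,0,0,0,0,0,0.65],[0,0,0,0,0,-0.05,0.65],[0,0,0,0,0,-0.15,0.65],[0,0,0,0,0,-0.3,0.65],[0,0,0,0,0,-0.45,0.65],[0,0,0,0,0,-0.48,1],[0,0,0,-0.15,0.03,-0.48,1],[0,0,0,-0.3,0.06,-0.48,1],[0,0,0,-0.4,0.08,-0.48,1]]'; python3 -m creep '[[0,0,0,-0.117,0.013,0,1],[0,0,0,-0.117,0.013,0,1],[0,0,0,-0.117,0.013,0,1],[0,0,0,-0.117,0.013,0,1]]'; python3 - <<'E'
from h import *
W,p=cloud("wrist");cv2.imwrite("pics/w3.png",cv2.resize(p[60:300,120:520],None,fx=1.5,fy=1.5))
P=near(W,.432,.159,.04,.01,.06);print(P[:,2].max(),rect(P))
P=near(W,.432,.159,.04,.036,.06);print(rect(P))
W,p=cloud("top")
P=near(W,.588,.188,.03,.065,.12);print("placed",P[:,2].max(),rect(P))
for x,y in((.432,.159),(.446,-.299)):
    P=near(W,x,y,.045,.02,.07);L=P[P[:,2]<np.percentile(P[:,2],95)-.006]
    d=np.linalg.svd(L[:,:2]-L[:,:2].mean(0),full_matrices=False)[2][0];print("groove dir",np.degrees(np.arctan2(d[1],d[0])),len(L))
E
python3 go.py .432 .159 .2 0
```

```text
time: 15.55
position: [0.465, 0.1625, 0.1952]
tcp_rot: [180.0, 0.0, 0.0]
wrist_force: [0.1, 0.0, 1.1]
grip_width: 1.0
grasp_force: 0.0
time: 15.95
position: [0.4338, 0.1594, 0.1955]
tcp_rot: [-180.0, -0.1, -0.0]
wrist_force: [-0.1, -0.1, 0.1]
grip_width: 1.0
grasp_force: 0.0
0.04225474963835332 c=(432.0,158.9) size=(44.8,44.3) yaw=35.6 n=2201
c=(431.7,158.7) size=(44.3,44.3) yaw=35.6 n=1102
placed 0.08837244832734317 c=(587.6,188.2) size=(28.4,27.1) yaw=45.1 n=135
turn [-0.0001 -0.0001 -0.0003] shift [-0.0056  0.0013 -0.0168]Traceback (most recent call last):
  File "<stdin>", line 8, in <module>
    return _quantile_unchecked(
        a, q, axis, out, overwrite_input, method, keepdims, weights)
    return _ureduce(a,
                    func=_quantile_ureduce_func,
    ...<5 lines>...
                    overwrite_input=overwrite_input,
                    method=method)
    r = func(a, **kwargs)
    result = _quantile(arr,
                       quantiles=q,
    ...<2 lines>...
                       out=out,
                       weights=wgt)
    slices_having_nans = np.isnan(arr[-1, ...])
                                  ~~~^^^^^^^^^
IndexError: index -1 is out of bounds for axis 0 with size 0
```

View pics/w3.png

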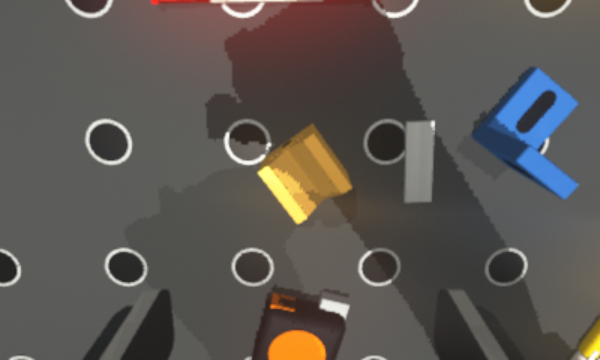

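The groove runs along about 35.6° in world axes, with nothing in the fingers' way. The tape measure at (295,340) and the white piece at (418,160) are both clear. I'll grip at yaw 35.6.

```bash
python3 go.py .432 .159 .1 35.6 .432 .159 .021 35.6
```

```text
turn [-1.00e-04 -2.00e-04 -1.98e-01] shift [-0.0058  0.0015  0.3166]
turn [-1.00e-04 -2.00e-04 -1.98e-01] shift [-0.0059  0.0016  0.5799]
```

```bash
python3 -m creep '[[0,0,-0.048,-0.006,0.001,0.05,1],[0,0,-0.096,-0.006,0.001,0.1,1],[0,0,-0.144,-0.006,0.001,0.15,1],[0,0,-0.192,-0.006,0.001,0.2,1],[0,0,-0.198,-0.006,0.001,0.3,1],[0,0,-0.198,-0.006,0.001,0.4,1],[0,0,-0.198,-0.006,0.001,0.5,1],[0,0,-0.198,-0.006,0.001,0.56,1],[0,0,-0.198,-0.006,0.001,0.58,1],[0,0,-0.198,-0.006,0.001,0.58,1],[0,0,-0.198,-0.006,0.001,0.58,0],[0,0,-0.198,-0.006,0.001,0.58,0]]'; python3 -m creep '[[0,0,0,0,0,0,0],[0,0,0,0,0,0,0],[0,0,0,0,0,0,0],[0,0,0,0,0,0,0]]' 60; python3 go.py .667 -.014 .14 3 
```

```text
time: 17.25
position: [0.4318, 0.1592, 0.0218]
tcp_rot: [180.0, -0.1, 35.6]
wrist_force: [0.5, -0.2, -0.5]
grip_width: 0.691
grasp_force: 0.0
time: 17.65
position: [0.4319, 0.1589, 0.0221]
tcp_rot: [179.9, -0.1, 35.6]
wrist_force: [-0.6, -0.4, 7.2]
grip_width: 0.504
grasp_force: 60.9
turn [ 0.0002 -0.0007  0.181 ] shift [ 0.3027  0.9252 -0.3914]
```

```bash
python3 -m creep '[[0,0,0,0,0,-0.1,0],[0,0,0,0,0,-0.22,0],[0,0,0,0,0,-0.35,0],[0,0,0.04,0.05,0.15,-0.4,0],[0,0,0.08,0.1,0.3,-0.4,0],[0,0,0.12,0.15,0.45,-0.4,0],[0,0,0.16,0.2,0.6,-0.4,0],[0,0,0.181,0.25,0.75,-0.4,0],[0,0,0.181,0.3,0.89,-0.4,0],[0,0,0.181,0.307,0.928,-0.4,0],[0,0,0.181,0.307,0.928,-0.4,0],[0,0,0.181,0.307,0.928,-0.4,0]]'; python3 go.py .669 -.013 .03 3.1 
```

```text
time: 18.85
position: [0.6665, -0.013, 0.14]
tcp_rot: [-179.9, 0.1, 3.1]
wrist_force: [-0.7, 0.7, -6.4]
grip_width: 0.508
grasp_force: 65.1
turn [-0.0003  0.0008 -0.0002] shift [0.0093 0.0007 0.3667]
```

```bash
python3 -m creep '[[0,0,0,0.008,0,0.05,0],[0,0,0,0.008,0,0.15,0],[0,0,0,0.008,0,0.25,0],[0,0,0,0.008,0,0.31,0],[0,0,0,0.008,0,0.34,0],[0,0,0,0.008,0,0.355,0],[0,0,0,0.008,0,0.362,0],[0,0,0,0.008,0,0.367,0],[0,0,0,0.008,0,0.367,0],[0,0,0,0.008,0,0.367,0]]';python3 -m creep '[[0,0,0,0,0,0.004,0],[0,0,0,0,0,0.004,0],[0,0,0,0,0,0.004,0]]'
```

```text
time: 19.85
position: [0.6708, -0.0137, 0.0316]
tcp_rot: [180.0, -0.1, 3.0]
wrist_force: [0.5, -0.5, -6.8]
grip_width: 0.503
grasp_force: 65.0
time: 20.15
position: [0.6703, -0.0137, 0.0297]
tcp_rot: [180.0, -0.0, 3.0]
wrist_force: [0.2, -0.4, -5.2]
grip_width: 0.504
grasp_force: 65.0
```

Expected contact is near 0.0257.

```bash
python3 -m creep '[[0,0,0,0,0,0.004,0],[0,0,0,0,0,0.008,0],[0,0,0,0,0,0.01,0],[0,0,0,0,0,0.01,0],[0,0,0,0,0,0.01,0]]';python3 -m creep '[[0,0,0,0,0,0.003,0],[0,0,0,0,0,0.003,0],[0,0,0,0,0,0.003,0]]'
```

```text
time: 20.65
position: [0.6703, -0.0137, 0.0265]
tcp_rot: [180.0, 0.0, 3.0]
wrist_force: [-0.5, -0.4, -6.7]
grip_width: 0.508
grasp_force: 65.3
time: 20.95
position: [0.6704, -0.0136, 0.0262]
tcp_rot: [180.0, -0.0, 3.0]
wrist_force: [-2.1, -0.6, 1.9]
grip_width: 0.5
grasp_force: 65.9
```

```bash
python3 -m creep '[[0,0,0,0,0,0.003,0],[0,0,0,0,0,0.003,0],[0,0,0,0,0,0.003,0]]'
```

```text
time: 21.25
position: [0.6704, -0.0137, 0.0262]
tcp_rot: [180.0, -0.0, 3.0]
wrist_force: [-6.4, -0.3, 8.9]
grip_width: 0.507
grasp_force: 67.1
```

```bash
python3 -m creep '[[0,0,0,0,0,0.001,0.55],[0,0,0,0,0,0,0.68],[0,0,0,0,0,0,0.7],[0,0,0,0,0,0,0.7],[0,0,0,0,0,-0.05,0.7],[0,0,0,0,0,-0.15,0.7],[0,0,0,0,0,-0.3,0.7],[0,0,0,0,0,-0.45,0.7],[0,0,0.01,-0.1,0.1,-0.57,1],[0,0,0.016,-0.2,0.22,-0.57,1],[0,0,0.016,-0.3,0.34,-0.57,1],[0,0,0.016,-0.4,0.46,-0.57,1]]'; python3 -m creep '[[0,0,0,-0.1,0.11,0,1],[0,0,0,-0.2,0.22,0,1],[0,0,0,-0.3,0.33,0,1],[0,0,0,-0.37,0.45,0,1],[0,0,0,-0.37,0.46,0,1],[0,0,0,-0.37,0.46,0,1],[0,0,0,-0.37,0.46,0,1]]'; python3 - <<'E'
from h import *
W,p=cloud("wrist");cv2.imwrite("pics/w4.png",cv2.resize(p[60:300,120:520],None,fx=1.5,fy=1.5))
P=near(W,.446,-.299,.04,.01,.06);print(P[:,2].max(),rect(P))
P=near(W,.446,-.299,.04,.036,.06);print(rect(P))
W,p=cloud("top")
P=near(W,.670,-.014,.036,.03,.12);print("placed",P[:,2].max(),rect(P))
E
python3 go.py .446 -.299 .2 0
```

```text
time: 22.45
position: [0.5568, -0.1593, 0.1976]
tcp_rot: [179.9, -0.1, 0.2]
wrist_force: [0.9, -1.3, -0.2]
grip_width: 0.998
grasp_force: 0.0
time: 23.15
position: [0.4481, -0.295, 0.1964]
tcp_rot: [-180.0, -0.1, 0.2]
wrist_force: [-0.1, -0.1, -0.0]
grip_width: 1.001
grasp_force: 0.0
0.0426246112976332 c=(445.6,-300.4) size=(44.1,44.7) yaw=67.3 n=2167
c=(445.4,-300.3) size=(44.1,44.3) yaw=67.4 n=1087
placed 0.0486693901746367 c=(670.8,-12.6) size=(44.8,44.3) yaw=3.7 n=349
turn [-0.0001 -0.0002  0.0017] shift [-0.0076  0.0148 -0.0131]
```

View pics/w4.png

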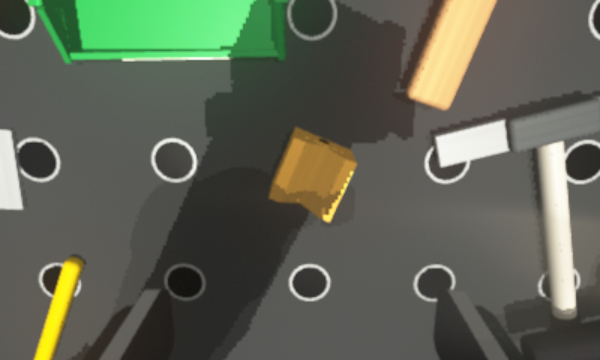

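```bash
python3 - <<'E'
from h import *
W,p=cloud("wrist");c=np.array([.4456,-.3004])
for a in (67.4,157.4):   # height profile across direction a+90
    n=np.array([-np.sin(np.radians(a)),np.cos(np.radians(a))]);P=near(W,*c,.035,.015,.06);s=(P[:,:2]-c)@n*1000
    print("along",a,[(b,round(float(np.median(P[abs(s-b)<2.5,2])),4)) for b in range(-18,19,6)])
E
python3 go.py .4456 -.3004 .021 -22.6
```

```text
along 67.4 [(-18, 0.0367), (-12, 0.0371), (-6, 0.0374), (0, 0.0371), (6, 0.0367), (12, 0.037), (18, 0.0371)]
along 157.4 [(-18, 0.04), (-12, 0.0377), (-6, 0.0321), (0, 0.0274), (6, 0.0321), (12, 0.0379), (18, 0.0401)]
turn [-1.000e-04 -1.000e-04  1.272e-01] shift [-0.0088  0.0192  0.5831]
```

Depth confirms the groove runs along 157.4°, so I'll grip at yaw -22.6.

```bash
python3 -m creep '[[0,0,0.045,-0.009,0.019,0.05,1],[0,0,0.09,-0.009,0.019,0.15,1],[0,0,0.127,-0.009,0.019,0.25,1],[0,0,0.127,-0.009,0.019,0.35,1],[0,0,0.127,-0.009,0.019,0.45,1],[0,0,0.127,-0.009,0.019,0.54,1],[0,0,0.127,-0.009,0.019,0.58,1],[0,0,0.127,-0.009,0.019,0.583,1],[0,0,0.127,-0.009,0.019,0.583,1],[0,0,0.127,-0.009,0.019,0.583,0],[0,0,0.127,-0.009,0.019,0.583,0],[0,0,0.127,-0.009,0.019,0.583,0]]' 60; python3 -m creep '[[0,0,0,0,0,0,0],[0,0,0,0,0,0,0],[0,0,0,0,0,0,0],[0,0,0,0,0,0,0]]' 60; python3 go.py .614 -.017 .14 3 
```

```text
time: 24.5
position: [0.4453, -0.3018, 0.0219]
tcp_rot: [-180.0, -0.1, -22.7]
wrist_force: [3.3, 6.6, 5.4]
grip_width: 0.513
grasp_force: 3.4
time: 24.9
position: [0.4454, -0.3018, 0.0222]
tcp_rot: [-180.0, -0.1, -22.7]
wrist_force: [-1.2, 3.1, 7.6]
grip_width: 0.509
grasp_force: 62.7
turn [ 1.000e-04 -6.000e-04 -1.428e-01] shift [ 0.153  -1.0929 -0.3923]
```

```bash
python3 -m creep '[[0,0,0,0,0,-0.1,0],[0,0,0,0,0,-0.22,0],[0,0,0,0,0,-0.35,0],[0,0,-0.04,0.02,-0.15,-0.4,0],[0,0,-0.08,0.04,-0.3,-0.4,0],[0,0,-0.12,0.06,-0.45,-0.4,0],[0,0,-0.143,0.08,-0.6,-0.4,0],[0,0,-0.143,0.1,-0.75,-0.4,0],[0,0,-0.143,0.12,-0.87,-0.4,0],[0,0,-0.143,0.14,-0.95,-0.4,0],[0,0,-0.143,0.14,-0.95,-0.4,0],[0,0,-0.143,0.14,-0.95,-0.4,0]]'; python3 go.py .614 -.017 .032 3 
```

```text
time: 26.1
position: [0.5925, -0.0547, 0.1401]
tcp_rot: [180.0, 0.1, 3.1]
wrist_force: [-0.8, -1.1, -5.4]
grip_width: 0.508
grasp_force: 63.9
turn [0.     0.0006 0.0006] shift [ 0.079  -0.1215  0.3603]
```

```bash
python3 -m creep '[[0,0,0,0.075,-0.12,0,0],[0,0,0,0.075,-0.12,0,0],[0,0,0,0.075,-0.12,0.1,0],[0,0,0,0.075,-0.12,0.2,0],[0,0,0,0.075,-0.12,0.28,0],[0,0,0,0.075,-0.12,0.33,0],[0,0,0,0.075,-0.12,0.355,0],[0,0,0,0.075,-0.12,0.365,0],[0,0,0,0.075,-0.12,0.37,0],[0,0,0,0.075,-0.12,0.375,0],[0,0,0,0.075,-0.12,0.375,0],[0,0,0,0.075,-0.12,0.375,0]]'; python3 -m creep '[[0,0,0,0,0,0.004,0],[0,0,0,0,0,0.004,0],[0,0,0,0,0,0.004,0]]'
```

```text
time: 27.3
position: [0.6142, -0.018, 0.029]
tcp_rot: [180.0, -0.1, 3.0]
wrist_force: [0.4, -0.4, -5.5]
grip_width: 0.505
grasp_force: 64.0
time: 27.6
position: [0.6138, -0.018, 0.0272]
tcp_rot: [180.0, -0.0, 3.0]
wrist_force: [-0.5, -0.4, -5.0]
grip_width: 0.505
grasp_force: 64.0
```

```bash
python3 -m creep '[[0,0,0,0,0,0.003,0],[0,0,0,0,0,0.003,0],[0,0,0,0,0,0.003,0]]'; python3 -m creep '[[0,0,0,0,0,0.003,0],[0,0,0,0,0,0.003,0],[0,0,0,0,0,0.003,0]]'
```

```text
time: 27.9
position: [0.6139, -0.018, 0.0263]
tcp_rot: [-180.0, -0.0, 3.0]
wrist_force: [0.3, 0.1, -4.1]
grip_width: 0.507
grasp_force: 64.3
time: 28.2
position: [0.6139, -0.018, 0.0262]
tcp_rot: [180.0, -0.0, 3.0]
wrist_force: [-5.2, -0.7, 5.8]
grip_width: 0.504
grasp_force: 65.2
```

```bash
python3 -m creep '[[0,0,0,0,0,0.002,0],[0,0,0,0,0,0.002,0],[0,0,0,0,0,0.002,0]]'
```

```text
time: 28.5
position: [0.6139, -0.018, 0.0262]
tcp_rot: [180.0, -0.0, 3.0]
wrist_force: [-6.0, -0.5, 11.3]
grip_width: 0.502
grasp_force: 66.2
```

```bash
python3 -m creep '[[0,0,0,0,0,0.001,0.55],[0,0,0,0,0,0,0.68],[0,0,0,0,0,0,0.7],[0,0,0,0,0,0,0.7],[0,0,0,0,0,-0.05,0.7],[0,0,0,0,0,-0.15,0.7],[0,0,0,0,0,-0.3,0.7],[0,0,0,0,0,-0.45,0.7],[0,0,0,0,0,-0.57,0.7],[0,0,-0.04,-0.1,-0.03,-0.57,1],[0,0,-0.08,-0.22,-0.06,-0.57,1],[0,0,-0.12,-0.34,-0.1,-0.57,1]]'; python3 -m creep '[[0,0,-0.04,-0.1,-0.12,0,1],[0,0,-0.08,-0.15,-0.15,0,1],[0,0,-0.12,-0.17,-0.15,0,1],[0,0,-0.16,-0.17,-0.15,0,1],[0,0,-0.163,-0.17,-0.15,0,1],[0,0,-0.163,-0.17,-0.15,0,1],[0,0,-0.163,-0.17,-0.15,0,1]]'; python3 - <<'E'
from h import *
W,p=cloud("wrist");cv2.imwrite("pics/w5.png",p)
P=near(W,.4467,.0215,.04,.06,.1);print(P[:,2].max(),rect(P))
P=near(W,.466,.0076,.045,.006,.1);print(rect(P))
W,p=cloud("top")
P=near(W,.614,-.018,.034,.03,.12);print("placed",P[:,2].max(),rect(P))
P=near(W,.670,-.014,.034,.03,.12);print("placed",P[:,2].max(),rect(P))
E
python3 go.py .4467 .0215 .2 54 .4467 .0215 .046 54
```

```text
time: 29.7
position: [0.5094, 0.0065, 0.197]
tcp_rot: [179.9, -0.1, 24.9]
wrist_force: [-0.5, 0.9, 0.5]
grip_width: 0.999
grasp_force: 0.0
time: 30.4
position: [0.4454, 0.0262, 0.1961]
tcp_rot: [180.0, -0.0, 53.8]
wrist_force: [-0.1, -0.1, -0.1]
grip_width: 1.001
grasp_force: 0.0
0.07729528987934894 c=(446.4,21.9) size=(40.0,11.6) yaw=54.1 n=654
c=(465.8,7.5) size=(40.3,60.3) yaw=53.6 n=2407
placed 0.05151433137638994 c=(613.7,-17.0) size=(44.7,44.4) yaw=4.6 n=356
placed 0.04883646818286993 c=(670.9,-12.9) size=(44.8,44.6) yaw=3.0 n=354
turn [-0.     -0.     -0.0007] shift [-0.0102  0.013  -0.0139]
turn [-0.     -0.     -0.0007] shift [-0.0102  0.013   0.4995]
```

View pics/w5.png

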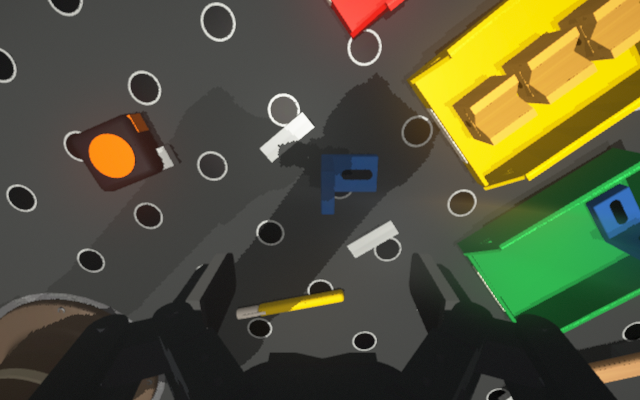

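The wrist view shows the angle at (345,180), its upright leg's top edge vertical at (327,185) between the jaws, and the foot to the right. Both V-blocks stand in the yellow bin at upper right. I'll grip the leg across its thickness.

```bash
python3 -m creep '[[0,0,0,-0.01,0.013,0.15,1],[0,0,0,-0.01,0.013,0.3,1],[0,0,0,-0.01,0.013,0.42,1],[0,0,0,-0.01,0.013,0.485,1],[0,0,0,-0.01,0.013,0.5,1],[0,0,0,-0.01,0.013,0.5,1],[0,0,0,-0.01,0.013,0.5,0],[0,0,0,-0.01,0.013,0.5,0],[0,0,0,-0.01,0.013,0.5,0],[0,0,0,-0.01,0.013,0.5,0],[0,0,0,-0.01,0.013,0.5,0],[0,0,0,-0.01,0.013,0.5,0]]' 60; python3 -m creep '[[0,0,0,0,0,0,0],[0,0,0,0,0,0,0],[0,0,0,0,0,0,0],[0,0,0,0,0,0,0]]'; python3 go.py .596 -.195 .155 1
```

```text
time: 31.7
position: [0.4472, 0.0213, 0.0463]
tcp_rot: [179.9, -0.0, 54.0]
wrist_force: [0.0, -1.5, 5.8]
grip_width: 0.132
grasp_force: 59.1
time: 32.1
position: [0.4472, 0.0213, 0.0463]
tcp_rot: [179.9, -0.0, 54.0]
wrist_force: [0.5, -1.3, 6.3]
grip_width: 0.128
grasp_force: 59.1
turn [ 0.0003 -0.0003  0.2942] shift [-0.291   0.8257 -0.3617]
```

```bash
python3 -m creep '[[0,0,0,0,0,-0.1,0],[0,0,0,0,0,-0.22,0],[0,0,0,0,0,-0.34,0],[0,0,0.04,-0.03,0.08,-0.365,0],[0,0,0.08,-0.08,0.22,-0.365,0],[0,0,0.12,-0.13,0.36,-0.365,0],[0,0,0.16,-0.18,0.5,-0.365,0],[0,0,0.2,-0.23,0.64,-0.365,0],[0,0,0.24,-0.27,0.76,-0.365,0],[0,0,0.28,-0.291,0.826,-0.365,0],[0,0,0.294,-0.291,0.826,-0.365,0],[0,0,0.294,-0.291,0.826,-0.365,0]]'; python3 -m creep '[[0,0,0,0,0,0,0],[0,0,0,0,0,0,0]]';  python3 - <<'E'
from h import *
W,p=cloud("wrist");cv2.imwrite("pics/w6.png",p)
E
python3 go.py .596 -.195 .056 1
```

```text
time: 33.3
position: [0.595, -0.195, 0.1539]
tcp_rot: [-180.0, 0.1, 1.0]
wrist_force: [0.3, 0.5, -3.5]
grip_width: 0.135
grasp_force: 59.7
time: 33.5
position: [0.5953, -0.194, 0.155]
tcp_rot: [-180.0, 0.0, 1.2]
wrist_force: [-0.2, -1.0, -3.4]
grip_width: 0.13
grasp_force: 59.7
turn [-0.0001  0.0001  0.0009] shift [0.002  0.0029 0.3306]
```

View pics/w6.png

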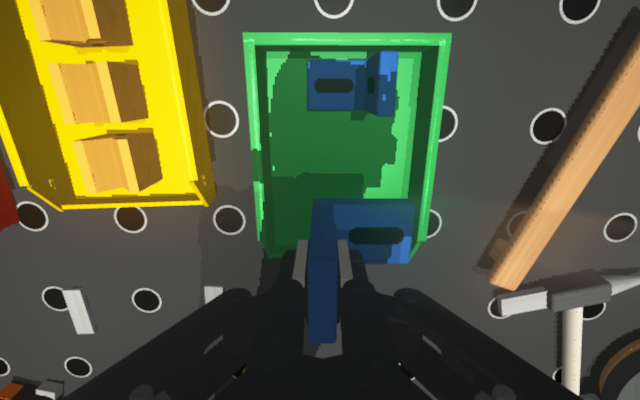

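The angle is held upright with its foot to the right, over the clear floor of the green bin. Lowering.

```bash
python3 -m creep '[[0,0,0,0.002,0.003,0.08,0],[0,0,0,0.002,0.003,0.18,0],[0,0,0,0.002,0.003,0.26,0],[0,0,0,0.002,0.003,0.3,0],[0,0,0,0.002,0.003,0.32,0],[0,0,0,0.002,0.003,0.33,0],[0,0,0,0.002,0.003,0.336,0],[0,0,0,0.002,0.003,0.34,0],[0,0,0,0.002,0.003,0.34,0],[0,0,0,0.002,0.003,0.34,0]]'; python3 -m creep '[[0,0,0,0,0,0.004,0],[0,0,0,0,0,0.004,0],[0,0,0,0,0,0.004,0]]'
```

```text
time: 34.55
position: [0.5966, -0.1959, 0.0539]
tcp_rot: [180.0, -0.0, 1.1]
wrist_force: [-0.3, 0.1, -3.3]
grip_width: 0.127
grasp_force: 59.5
time: 34.85
position: [0.5963, -0.1957, 0.0521]
tcp_rot: [180.0, 0.0, 1.1]
wrist_force: [-0.4, 0.8, -3.4]
grip_width: 0.133
grasp_force: 59.5
```

```bash
python3 -m creep '[[0,0,0,0,0,0.003,0],[0,0,0,0,0,0.003,0],[0,0,0,0,0,0.003,0]]'; python3 -m creep '[[0,0,0,0,0,0.003,0],[0,0,0,0,0,0.003,0],[0,0,0,0,0,0.003,0]]'
```

```text
time: 35.15
position: [0.5963, -0.1957, 0.0511]
tcp_rot: [-180.0, 0.0, 1.1]
wrist_force: [-0.7, 0.1, -2.5]
grip_width: 0.133
grasp_force: 59.5
time: 35.45
position: [0.5965, -0.1958, 0.0504]
tcp_rot: [180.0, -0.0, 1.1]
wrist_force: [-0.6, -0.7, -1.9]
grip_width: 0.134
grasp_force: 59.8
```

```bash
python3 -m creep '[[0,0,0,0,0,0.002,0],[0,0,0,0,0,0.002,0],[0,0,0,0,0,0.002,0]]'
```

```text
time: 35.75
position: [0.5965, -0.1958, 0.0504]
tcp_rot: [180.0, -0.0, 1.1]
wrist_force: [-2.4, 2.0, 5.8]
grip_width: 0.132
grasp_force: 60.9
```

```bash
python3 -m creep '[[0,0,0,0,0,0.001,0.25],[0,0,0,0,0,0,0.4],[0,0,0,0,0,0,0.45],[0,0,0,0,0,0,0.45],[0,0,0,0,0,-0.05,0.45],[0,0,0,0,0,-0.15,0.45],[0,0,0,0,0,-0.3,0.45],[0,0,0,0,0,-0.45,0.45],[0,0,0,0,0,-0.57,0.45],[0,0,0,-0.15,0,-0.6,0.45],[0,0,0,-0.3,0.1,-0.6,0.45],[0,0,0,-0.4,0.2,-0.6,0.45]]'; python3 -m creep '[[0,0,0,-0.1,0.1,0,0.45],[0,0,0,-0.2,0.2,0,0.45],[0,0,0,-0.2,0.2,0,0.45],[0,0,0,-0.2,0.2,0,0.45]]'; python3 - <<'E'
from h import *
W,p=cloud("top")
i=cv2.resize(p[90:310,60:520],(800,383),interpolation=cv2.INTER_CUBIC)
q,_=r.capture("scene");j=cv2.resize(q[190:320,110:430],(500,203),interpolation=cv2.INTER_CUBIC)
o=np.zeros((590,800,3),np.uint8);o[:383]=i;o[385:588,:500]=j;cv2.imwrite("pics/f.png",o)
P=near(W,.5965,-.22,.05,.07,.12);print(P[:,2].max(),rect(P))
for x,y,z in((.64,.188,.07),(.588,.188,.07),(.614,-.018,.035),(.67,-.014,.035)):
    P=near(W,x,y,.034,z,.12);print(P[:,2].max(),rect(P))
E
```

```text
time: 36.95
position: [0.4761, -0.2574, 0.2316]
tcp_rot: [179.9, -0.1, 1.2]
wrist_force: [1.1, -1.3, -0.3]
grip_width: 0.449
grasp_force: 0.0
time: 37.35
position: [0.418, -0.3198, 0.2309]
tcp_rot: [180.0, -0.1, 0.9]
wrist_force: [-0.4, 1.4, -0.0]
grip_width: 0.446
grasp_force: 0.0
0.08271688854153929 c=(595.9,-194.2) size=(13.3,39.3) yaw=87.9 n=108
0.0881290439872863 c=(638.0,188.8) size=(26.9,26.7) yaw=89.5 n=129
0.08733239777248006 c=(587.3,187.7) size=(28.1,27.3) yaw=49.4 n=131
0.04956687739138692 c=(614.0,-17.1) size=(44.0,43.8) yaw=2.6 n=277
0.04880059137384003 c=(670.8,-12.8) size=(44.8,44.3) yaw=2.9 n=269
```

View pics/f.png

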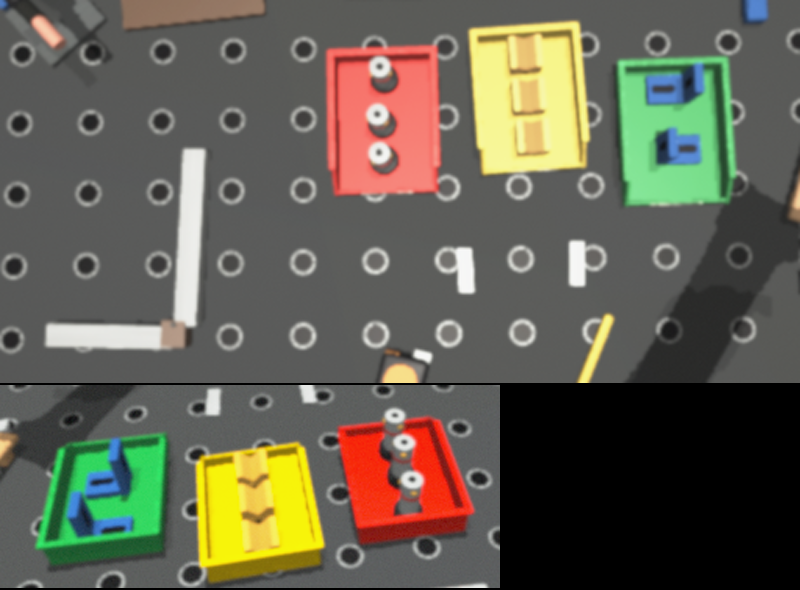

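All five pieces stand upright in their bins: bolts at (380,120) and (380,157), V-blocks at (528,95) and (532,137), angle at (678,147). The corner of tube at (185,240) hasn't moved.

```bash
python3 -c "
from cell import r;print(r.job_done())"
```

```text
the job is handed in; nothing more can be done
None
```

The job is handed in at about 37 s: both bolts stand in the red bin, both V-blocks in the yellow and the stop angle in the green, all upright on the floor, and the tacked corner was left untouched.

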